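# Dial open the strongbox

## Robot

A 6-joint arm with a two-finger parallel gripper is mounted at the origin on a cart in front of the work surface, level with it; the furniture and walls round the work are solid. World frame = base frame: x ahead of the robot, y to its left, z up, the work surface at z = 0. Lengths are in m, angles in rad, forces in N, time in s.
With the tool pointing down it reaches from about 0.35 to 1 m from the base axis. Payload 7.1 kg.
Tool frame: the origin (TCP) lies midway between the tips of the shut fingers; the grasp point (between the pads) lies 19 mm behind it; z points along the fingers, y is the direction in which the jaws open and shut (so a half turn about z gives the same grasp; the last joint's range is limited). The gripper opens to 85 mm and grips with 20 to 120 N. Pads are 22 mm wide; open, the fingers measure 114 mm over their backs; the gripper's body (76 mm by 85 mm) begins 54 mm behind the grasp point. The pads swing forward as they close: fully open they stand 13 mm farther back than shut.
Start: joints at [1.204, 0.423, 1.63, -0, 1.089, -0.019], TCP at [0.213, 0.588, 0.231] pointing down, gripper open.
Joint ranges: [-3, 3], [-0.9, 2.11], [0.09, 2.58], [-1.31, 4.45], [0.11, 2.69], [-2.54, 2.54]. Speed limits (rad/s): [2.39, 2.39, 3.01, 3.14, 3.14, 3.14].

## Interface

Orientations are given as [roll, pitch, yaw] about the fixed x, y, z axes, in that order (R = Rz(yaw) Ry(pitch) Rx(roll)).
In Python, from rig import readout, optics, robot gives the robot as it stands.
- The arm moves only by the tool move_arm, never from a script. Its argument "plan" is one flat list of numbers, 6 for each row, row after row: the shift along the tool's x, y, z in m, then the turn, a rotation vector about the tool's x, y, z in degrees. A call has exactly 8 rows; each row is the pose to reach, as a shift and turn from the pose commanded when the call began, along the tool's axes at that moment; what a row does not reach only later rows make up. A row lasts 1/12 s, in which the tool goes at most 41.7 mm and 7.16 degrees, less where a joint would pass 70% of its speed; a pose out of reach is approached as far as the arm can. A call with a gripper value outside its range is refused whole. "hand" is the closure, from 0 (fully open) to 1 (shut), set as the call begins (left out, the last holds). The fingers move at their own pace and stop on an object; the grip force is fixed at half the most. Time passes only in rows, so rows that repeat a pose let the fingers close, or fill a call up. It gives the time, the measured TCP pose, the force and the opening at its end, in the units of the state.
- readout.state(): the state, without advancing time (a new reading comes with each control period).
- optics.grab_frame(name): name is "scene" or "top" or "wrist"; returns the picture (384x512x3 uint8, red, green, blue); there is no depth.
- optics.camera_params(name): a dict with "camera_matrix" (3x3 intrinsics, pixels), "k1" (the pictures are not rectified: a ray, as slopes to the right and down, at radius r is drawn at 1 + k1 r^2 times it, then the intrinsics apply), "R" (3x3) and "t" (3): a world point X has camera coordinates R X + t. Camera axes: x right, y down, z forward; pixel columns grow to the right and rows downward; lengths in m; the calibration is good to about 2 mm. A picture is of the moment at which its call begins: read the wrist's pose just before it. camera_params takes no time and is no camera call; for the wrist camera it gives the pose at the moment of the call.
- robot.sign_off(): hands the job in, once; it reports no verdict.
The state is a dict: "clock": time; "joint_positions": joint angles; "joint_velocities": joint speeds; "joint_efforts": joint torques, N m; "ee_pos": TCP position; "ee_rot": TCP orientation; "force": force on the tool from outside, world axes, zero at the start; "torque": the same for the moment, N m; "width": finger opening in m.
Only numpy, scipy, OpenCV 4.12 (cv2) and the standard library are available. Lean on these libraries where they do the work, as an engineer would, in place of code of your own. Each camera call takes 0.05 s, during which the arm holds its last target. There are 200 camera calls.

## Task

Unlock the low steel strongbox: turn the left dial to 7 and the right dial to 3, then draw the bolt knob fully towards the box's front so that the lid at the back pops up. The dials are worn, so each catches up to one number before or after its mark: near it turn slowly, feel for the stop and let go there without forcing, and do not force the bolt. Leave the glue bottle and the small jar where they stand.

Things in the scene. Friction and masses are not known exactly. Their poses are not given: they have to be found in the camera images.
- strongbox: low grey steel box fixed to the bench, 286 x 330 x 60 mm. Origin on the bench midway under the dials; +x to its back (lid), -x to its front (wall 110 mm away), +y left. Flat top at z = 60 mm; lid over x 78 to 172 mm, hinged at the back edge. Round each dial the numbers 0 to 9 are marked on the top, 36 degrees apart, clockwise seen from above, 0 (longer tick) towards +x
- left_dial: left dial: dark steel disc, 100 mm diameter, 6 mm thick, on the box's top (box frame y +92 mm), turning about a vertical axis. Origin on the axis at its underside; its +x points to its knob, whose number is the setting. Starts between 2 and 4.5; turn it clockwise to 7 (no way past between 9 and 0). Turns with 1 to 2 N at the knob
- right_dial: right dial, the same, at box frame y -92 mm. It starts between 5.5 and 8; turn it anticlockwise to 3
- left_knob (a point): middle of the upright steel finger knob on the left dial, 40 mm from the dial's axis: cylinder of 17 mm diameter, from 66 to 100 mm above the bench, this point at 83 mm. It spins freely on its pin, so it may be gripped from above at any yaw and led round with the tool's yaw kept
- right_knob (a point): the same on the right dial
- left_mark (a point): fixed point where the left knob's middle stands when the dial reads exactly 7. Up to 0.6 rad (24 mm along the circle) before or after it a hidden sprung catch drops into the dial and it stops hard both ways, with about 0.17 rad of play. 4 to 5 N at the knob is felt as the stop; more than 8 N at the knob damages it. Turn slower than 0.5 rad/s there
- right_mark (a point): fixed point where the right knob's middle stands when the dial reads exactly 3; the same hidden catch, up to 0.6 rad before or after it
- bolt_knob (a point): middle of the bolt's upright steel knob: cylinder of 17 mm diameter, from 64 to 98 mm above the bench, this point at 81 mm; in a slot on the box's centre line, 62 mm in front of the box origin when locked
- bolt: the bolt that carries the bolt knob; slides 28 mm along the box's -x (to the front) to a stop, with 1.5 to 3 N. Blocked until both dials have caught; never pull it with more than 25 N while blocked. Its origin coincides with the box's when locked
- lid (a joint): sprung lid at the back of the box, angle in rad: 0 shut, 0.45 fully up; it rises by itself once the bolt is drawn
- glue_bottle: yellowish glue bottle, 60 mm diameter, 162 mm tall, stands left of the box; origin at its foot. Beyond it tall timber leans at the left edge of the bench: keep clear of it
- small_jar: small white jar with black cap, 46 mm diameter, 56 mm tall, stands left of the box near its front; origin at its foot

How it is judged:
By the outcome, as a careful person would: the job done as asked, in the order asked, and still so for the second after the job is handed in, with the robot touching nothing.
It also fails if it takes over 72 s, if anything falls off the work surface, if the arm or the gripper's body presses on something with over 40 N, if the wrist force passes 120 N, or if a joint passes its speed limit or range.

## Working session

There is one attempt and no reset: what is moved stays moved. The work goes in short steps, Python scripts to look and compute and a tool call to move; the robot and the scene stay as the last step left them, time stands still between calls to the robot, and variables do not carry over. Pictures are saved under pics/ and viewed, about 8 in all and at most 12, crops included, and the job is handed in when it is done.

Besides the shell and the picture viewer there is one more tool, called after "Call:" as name(argument=value, ...) on one line, values as JSON. move_arm: Moves the arm, as the interface text tells. Its arguments: {"type":"object","properties":{"plan":{"type":"array"},"hand":{"type":"number"}},"required":["plan"]}

```bash
mkdir -p pics; python3 - <<'E'
from rig import readout, optics
import cv2
s=readout.state();print(s)
for n in ["scene","top"]:
    im=optics.grab_frame(n);cv2.imwrite(f"pics/{n}0.png",im[:,:,::-1])
    p=optics.camera_params(n);print(n,p)
E
```

```text
{'clock': 0.0, 'joint_positions': array([ 1.20401170e+00,  4.23823188e-01,  1.63071924e+00,  1.80779695e-05,
        1.08858521e+00, -1.89767686e-02]), 'joint_velocities': array([ 0.00013386,  0.00100437,  0.00031246,  0.00040357, -0.00088566,
       -0.00047835]), 'joint_efforts': array([-8.46857783e-04, -5.57403624e+01, -2.81732994e+01, -1.08012875e-04,
        7.43964018e-03,  4.62737390e-06]), 'ee_pos': array([0.21278118, 0.58707097, 0.23054522]), 'ee_rot': array([-3.14005825e+00, -4.51281630e-05,  2.79377637e+00]), 'force': array([ 0.17119027, -0.79034659,  0.21073283]), 'torque': array([-0.01104784, -0.06669833,  0.01890585]), 'width': 0.08534160109058865}
scene {'camera_matrix': array([[422.31930561,   0.        , 259.02852325],
       [  0.        , 422.31930561, 187.15688387],
       [  0.        ,   0.        ,   1.        ]]), 'k1': -0.1397548479245564, 'R': array([[-0.9046633 , -0.426035  ,  0.00885954],
       [-0.33405943,  0.69614369, -0.63544335],
       [ 0.26455359, -0.57782189, -0.77209666]]), 't': array([0.6276734 , 0.14540247, 0.9847968 ])}
top {'camera_matrix': array([[362.93485154,   0.        , 253.11002833],
       [  0.        , 362.93485154, 188.52691676],
       [  0.        ,   0.        ,   1.        ]]), 'k1': -0.08265032212490182, 'R': array([[ 0.00386416, -0.99967959,  0.02501561],
       [-0.99375581, -0.00662839, -0.11137981],
       [ 0.11150994, -0.02442902, -0.99346301]]), 't': array([0.15572453, 0.64064894, 0.95127336])}
```

```bash
python3 -c "
import cv2,numpy as np
a=cv2.imread('pics/top0.png');cv2.imwrite('pics/top0b.png',cv2.resize(a,(800,600),interpolation=cv2.INTER_CUBIC))"
```

```text
(no output)
```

View pics/top0b.png

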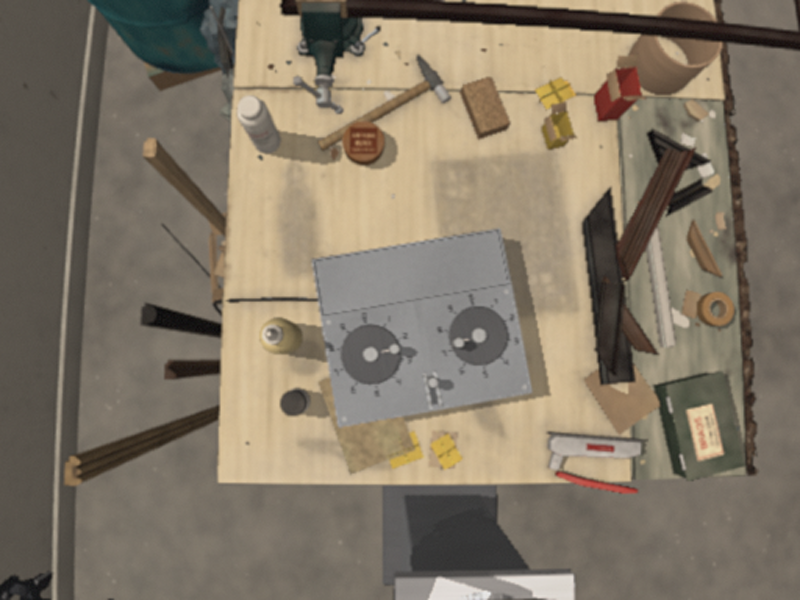

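View pics/scene0.png

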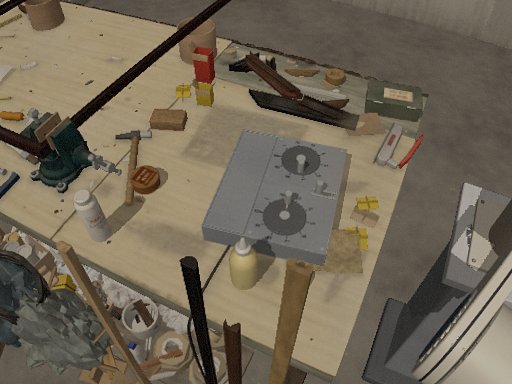

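The top view shows the box at about 10° yaw. The left disc is at about (371,354) with its knob at (393,349), and the right disc at (478,335) with its knob at (460,343). The bolt knob is at (433,382). The bottle is at (278,335) and the jar at (293,402), both left of the box.

```bash
cat > h.py <<'E'
import numpy as np, cv2
from rig import readout, optics
from scipy.spatial.transform import Rotation as Ro
def ray(p,uv,z):
    K=p["camera_matrix"];k=np.array([p["k1"],0,0,0.])
    n=cv2.undistortPoints(np.array(uv,float).reshape(-1,1,2),K,k)[:,0]
    d=np.c_[n,np.ones(len(n))]@p["R"]; c=-p["R"].T@p["t"]
    return c+d*((z-c[2])/d[:,2])[:,None]
def proj(p,X):
    return cv2.projectPoints(np.array(X,float).reshape(-1,1,3),cv2.Rodrigues(p["R"])[0],p["t"],p["camera_matrix"],np.array([p["k1"],0,0,0.]))[0][:,0]
E
python3 - <<'E'
from h import *
p=optics.camera_params("top");f=.64
c=ray(p,np.array([(315,260),(498,231),(530,390),(337,425)])*f,.06);print(c)
print([np.linalg.norm(c[i]-c[i-1]) for i in range(4)])
im=cv2.imread("pics/top0.png");g=cv2.cvtColor(im,cv2.COLOR_BGR2GRAY)
m=((g<95)*255).astype(np.uint8);m[:190]=0;m[275:]=0;m[:,:205]=0;m[:,335:]=0
m=cv2.morphologyEx(m,cv2.MORPH_CLOSE,np.ones((7,7)));m=cv2.morphologyEx(m,cv2.MORPH_OPEN,np.ones((13,13)))
cs=[]
for q in cv2.findContours(m,0,2)[0]:
    (u,v),(a,b),_=cv2.fitEllipse(q);w=ray(p,[(u,v)],.066)[0];print(u,v,a,b,w);cs.append((u,w))
cs.sort(key=lambda t:t[0]);L,R=cs[0][1],cs[-1][1]
d=(L-R)[:2];print("dist",np.linalg.norm(d),"yaw",np.arctan2(-d[0],d[1]))
yaw=np.arctan2(-d[0],d[1]);O=(L+R)[:2]/2;print("O",O)
for n,uv,z,C in[("L",(393,349),.1,L),("R",(460,343),.1,R),("B",(432,381),.098,None)]:
    w=ray(p,[np.array(uv)*f],z)[0];C=np.r_[O,0] if C is None else C;e=(w-C)[:2]
    print(n,w,np.linalg.norm(e),"num",(-(np.arctan2(e[1],e[0])-yaw)/np.radians(36))%10)
for n,uv,z in [("bottle",(274,335),.162),("jar",(292,402),.056)]: print(n,ray(p,[np.array(uv)*f],z)[0])
cv2.imwrite("pics/crop.png",cv2.resize(im[160:280,190:350],(800,600),interpolation=cv2.INTER_CUBIC))
E
```

```text
[[ 0.69510091  0.29680001  0.06      ]
 [ 0.74852986 -0.01691023  0.06      ]
 [ 0.47698008 -0.06706895  0.06      ]
 [ 0.41934936  0.25557828  0.06      ]]
[np.float64(0.2788156106031581), np.float64(0.3182275401905027), np.float64(0.2761434011188717), np.float64(0.3277537695336029)]
239.8756866455078 227.79608154296875 30.403982162475586 35.6102294921875 [0.5334777  0.19382978 0.066     ]
308.5512390136719 214.67030334472656 27.677412033081055 35.34673309326172 [0.56824958 0.01430715 0.066     ]
dist 0.18285911909724506 yaw 0.1913216775129556
O [0.55086364 0.10406846]
L [0.54454785 0.16436678 0.1       ] 0.03147406026645498 num 2.2324775024961143
R [0.55455484 0.05641311 0.1       ] 0.0442770566761591 num 7.304030345677644
B [0.4936758  0.10161347 0.098     ] 0.057240511380852406 num 5.236216994104414
bottle [0.56336605 0.34380464 0.162     ]
jar [0.45625878 0.33123917 0.056     ]
```

View pics/crop.png

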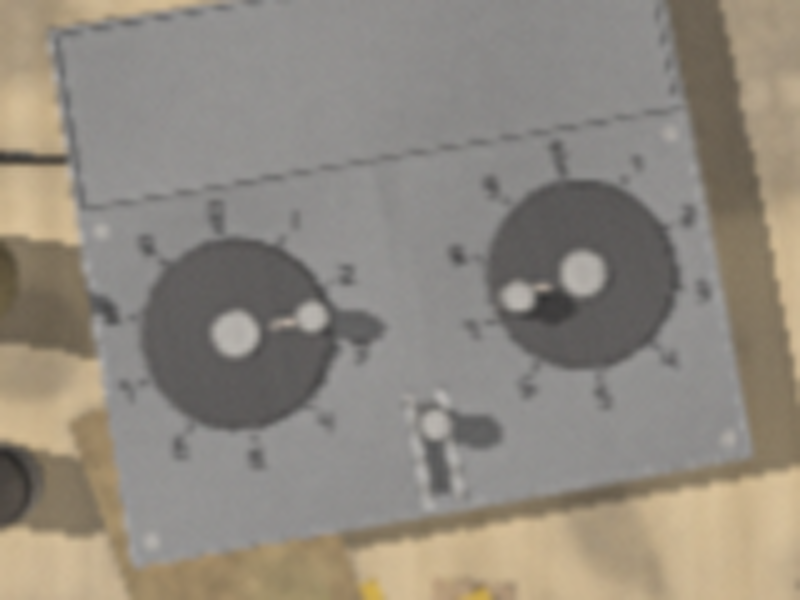

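The crop shows the left disc at (237,333) with its knob at (313,316), just before 3. The right disc is at (583,274) with its knob at (517,296), between 7 and 8. The bolt knob is at (436,423).

```bash
python3 - <<'E'
from h import *
p=optics.camera_params("top")
px=lambda u,v:(190+(u+.5)/5-.5,160+(v+.5)/5-.5)
L=ray(p,[px(237,333)],.066)[0];R=ray(p,[px(583,274)],.066)[0]
d=(L-R)[:2];yaw=np.arctan2(-d[0],d[1]);O=(L+R)[:2]/2
print(L,R,"dist",np.linalg.norm(d),"yaw",yaw,"O",O)
for n,uv,z,C in[("L",(313,316),.1,L),("R",(517,296),.1,R),("B",(436,423),.098,None)]:
    w=ray(p,[px(*uv)],z)[0];C=np.r_[O,0] if C is None else C;e=(w-C)[:2]
    print(n,w,np.linalg.norm(e),"num",(-(np.arctan2(e[1],e[0])-yaw)/np.radians(36))%10)
def cor(x,y):
  c,s=np.cos(yaw),np.sin(yaw);return O+[c*x-s*y,s*x+c*y]
print(cor(172,0)) if 0 else None
print(proj(p,[np.r_[cor(x,y),.06] for x,y in[(.172,.165),(.172,-.165),(-.11,-.165),(-.11,.165)]])/.64)
print(optics.camera_params("wrist"))
s=readout.state();print(Ro.from_euler('xyz',s['ee_rot']).as_matrix())
E
```

```text
[0.53756792 0.20131881 0.066     ] [0.56893796 0.02050731 0.066     ] dist 0.18351261034950297 yaw 0.1717857988736923 O [0.55325294 0.11091306]
L [0.54595441 0.16266838 0.1       ] 0.03954982863748581 num 2.433337847009088
R [0.55635379 0.05994403 0.1       ] 0.04139584760705835 num 7.281800995193195
B [0.49278178 0.10081187 0.098     ] 0.06130901077336741 num 5.009982969039367
[[311.41247065 260.3157916 ]
 [501.0351064  229.68122827]
 [532.02335038 392.33090132]
 [337.52505517 426.64322946]]
{'camera_matrix': array([[290.55239455,   0.        , 259.08987476],
       [  0.        , 290.55239455, 193.82392783],
       [  0.        ,   0.        ,   1.        ]]), 'k1': 0.019268262543059113, 'R': array([[ 0.34133844,  0.939939  , -0.00165436],
       [ 0.90727697, -0.32901626,  0.26190991],
       [ 0.24563503, -0.09090089, -0.96509091]]), 't': array([-0.62395293, -0.03362941,  0.37834022])}
[[-9.40119285e-01  3.40845277e-01 -4.76891633e-04]
 [ 3.40845610e-01  9.40118366e-01 -1.31467451e-03]
 [ 2.33986772e-07 -1.39849728e-03 -9.99999022e-01]]
```

```bash
python3 - <<'E'
from h import *
pt=optics.camera_params("top");ps=optics.camera_params("scene")
def P(p): return p["camera_matrix"]@np.c_[p["R"],p["t"]]
def und(p,uv): return cv2.undistortPoints(np.array([[uv]],float),p["camera_matrix"],np.array([p["k1"],0,0,0.]),P=p["camera_matrix"])[0,0]
for n,a,b in [("pale",(72,470),(298,265)),("black",(145,315),(190,262)),("brown",(168,370),(232,322)),("pale2",(150,148),(65,247)),("bottle",(274,335),(244,242)),("jar",(292,402),(0,0))]:
    a=np.array(a)*.64
    X=cv2.triangulatePoints(P(pt),P(ps),und(pt,a),und(ps,b))[:,0];X=X[:3]/X[3];print(n,X,proj(pt,X)-a,proj(ps,X)-b)
E
```

```text
pale [0.41197006 0.50252231 0.42372041] [[-0.10970837 -0.33954148]] [[0.37430356 0.03338612]]
black [0.58244196 0.49070249 0.28082279] [[0.12979709 0.36607245]] [[-0.37332053 -0.07865464]]
brown [0.50888189 0.50520814 0.15284171] [[0.08537185 0.25463527]] [[-0.27133652 -0.04198115]]
pale2 [0.83857306 0.53221874 0.19967418] [[0.30929555 0.74784806]] [[-0.71064384 -0.26691343]]
bottle [0.56411146 0.34718917 0.14416844] [[-0.00642579 -0.01903054]] [[0.01793009 0.00272467]]
jar [0.63274023 0.4163942  0.72836141] [[-217.10972693 -153.8304434 ]] [[130.42289789 -78.45238862]]
```

Call:
move_arm(plan=[-0.026,-0.035,-0.003,0,0,5,-0.052,-0.069,-0.006,0,0,10,-0.078,-0.104,-0.009,0,0,15,-0.103,-0.138,-0.012,0,0,20,-0.129,-0.173,-0.015,0,0,25,-0.155,-0.207,-0.015,0,0,30,-0.18,-0.242,-0.015,0,0,35,-0.2065,-0.276,-0.015,0,0,40], hand=0.3)

```text
clock: 0.77
ee_pos: [0.3092, 0.267, 0.2462]
ee_rot: [-3.141, 0.0, 2.092]
force: [1.2, -0.2, -0.4]
width: 0.06
```

Call:
move_arm(plan=[-0.025,0.019,0.0,0,0,4,-0.05,0.038,0.0,0,0,8,-0.075,0.058,0.01,0,0,12,-0.1,0.077,0.03,0,0,16,-0.125,0.096,0.05,0,0,20,-0.15,0.115,0.06,0,0,20,-0.18,0.139,0.075,0,0,20,-0.199,0.154,0.085,0,0,20])

```text
clock: 1.43
ee_pos: [0.5448, 0.1725, 0.1598]
ee_rot: [-3.142, 0.0, 1.746]
force: [0.7, 0.2, 0.3]
width: 0.0596
```

```bash
python3 - <<'E'
from h import *
s=readout.state();p=optics.camera_params("wrist");im=optics.grab_frame("wrist");print(s['clock'],s['ee_pos'],s['ee_rot'],s['width'],s['joint_positions'])
np.savez("w1.npz",**p)
cv2.imwrite("pics/w1.png",im[:,:,::-1])
L=[.5376,.2013];R=[.5689,.0205]
print(proj(p,[[.546,.1627,.1],[*L,.066],[.5564,.0599,.1],[.4928,.1008,.098]]))
E
```

```text
1.4333 [0.54479528 0.17252372 0.15981078] [-3.14156145e+00  3.30046824e-04  1.74574698e+00] 0.05961366206979068 [ 2.86030641e-01  4.38291638e-01  1.80130533e+00 -4.13651532e-04
  9.02063318e-01  1.11336460e-01]
[[258.56456797 221.38033851]
 [256.71417018 161.22330049]
 [249.46639034 338.31075828]
 [178.78311735 282.02580813]]
```

View pics/w1.png

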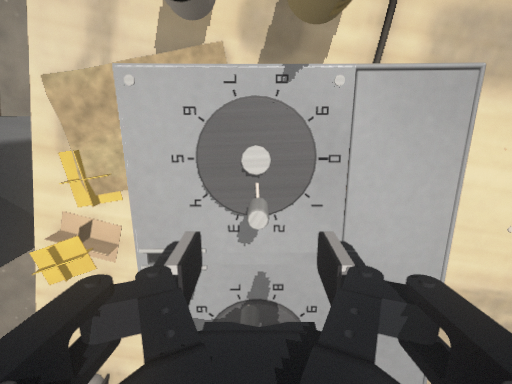

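Wrist view: left disc at about (256,156), knob top at (258,218) between 2 and 3. The gripper straddles the knob line, and the bottle and jar are beyond the top edge.

```bash
python3 - <<'E'
from h import *
def meas():
    s=readout.state();p=optics.camera_params("wrist");im=optics.grab_frame("wrist")
    g=cv2.cvtColor(im,cv2.COLOR_RGB2GRAY)
    m=((g<105)*255).astype(np.uint8);m[:90]=0;m[225:]=0;m[:,:190]=0;m[:,325:]=0
    m=cv2.morphologyEx(m,cv2.MORPH_OPEN,np.ones((11,11)))
    q=max(cv2.findContours(m,0,2)[0],key=cv2.contourArea);q=cv2.convexHull(q)
    e=cv2.fitEllipse(q);w=ray(p,q[:,0],.066)
    c,r=cv2.minEnclosingCircle(w[:,:2].astype(np.float32)); print(s['ee_pos'],e,c,r, ray(p,[e[0]],.066)[0])
    k=g[205:232,240:278];cv2.imwrite("pics/k.png",k)
    m2=(k>150).astype(np.uint8);
    n,l,st,ce=cv2.connectedComponentsWithStats(m2);
    for i in range(1,n): 
        if st[i,4]>30:
            u=ce[i]+[240,205];print("knob",u,st[i],ray(p,[u],.1)[0])
meas();meas()
E
```

```text
Traceback (most recent call last):
ValueError: max() iterable argument is empty
```

```bash
python3 - <<'E'
from h import *
s=readout.state();p=optics.camera_params("wrist");im=optics.grab_frame("wrist");print(s['ee_pos'])
g=cv2.cvtColor(im,cv2.COLOR_RGB2GRAY);cv2.imwrite("pics/w2.png",im[:,:,::-1])
print(g[130:200:20,180:330:10])
m=((g<118)*255).astype(np.uint8);m[:80]=0;m[225:]=0;m[:,:185]=0;m[:,330:]=0
m=cv2.morphologyEx(m,cv2.MORPH_OPEN,np.ones((7,7)))
for q in cv2.findContours(m,0,2)[0]:
    if cv2.contourArea(q)<2000: continue
    q=cv2.convexHull(q);e=cv2.fitEllipse(q);w=ray(p,q[:,0],.066)
    print(e,cv2.minEnclosingCircle(w[:,:2].astype(np.float32)),ray(p,[e[0]],.066)[0])
c=cv2.HoughCircles(g[185:250,225:290],cv2.HOUGH_GRADIENT,1,10,param1=80,param2=10,minRadius=7,maxRadius=14)
if c is not None:
  for u,v,r in c[0][:4]: print("knob",u+225,v+185,r,ray(p,[(u+225,v+185)],.1)[0])
E
```

```text
[0.54478855 0.17228381 0.15921507]
[[170 171 160 103 103 100 104 104 104 110 107 111 109 104 162]
 [172 174 105 104 107 106 106 200 198 105 108 106 108 106 163]
 [171 172 102 102 104 103 101 204 205 106 104 104 107 107 164]
 [170 173 172 102 103 105 102 104 103 105 104 103 105 164 160]]
((255.42453002929688, 155.86903381347656), (120.0533676147461, 122.30560302734375), 27.69561004638672) ((0.5360578894615173, 0.20206205546855927), 0.05019311606884003) [0.53574991 0.20522452 0.066     ]
knob 245.5 234.5 8.8 [0.53803102 0.15067999 0.1       ]
knob 256.5 218.5 8.8 [0.54397802 0.16458784 0.1       ]
```

Call:
move_arm(plan=[-0.004,-0.001,0.02,0,0,0,-0.008,-0.001,0.04,0,0,0,-0.008,-0.001,0.06,0,0,0,-0.008,-0.001,0.075,0,0,0,-0.008,-0.001,0.082,0,0,0,-0.008,-0.001,0.086,0,0,0,-0.008,-0.001,0.086,0,0,0,-0.008,-0.001,0.086,0,0,0])

```text
clock: 2.25
ee_pos: [0.5431, 0.1664, 0.0761]
ee_rot: [3.141, -0.0, 1.747]
force: [0.2, -0.2, -0.7]
width: 0.0592
```

Call:
move_arm(plan=[0,0,0,0,0,0,0,0,0,0,0,0,0,0,0,0,0,0,0,0,0,0,0,0,0,0,0,0,0,0,0,0,0,0,0,0,0,0,0,0,0,0,0,0,0,0,0,0], hand=1)

```text
clock: 2.92
ee_pos: [0.5435, 0.1661, 0.0762]
ee_rot: [3.14, -0.0, 1.746]
force: [-0.4, -1.4, 5.6]
width: 0.0145
```

```bash
python3 - <<'E'
from h import *
s=readout.state();p=optics.camera_params("wrist");im=optics.grab_frame("wrist");print(s)
cv2.imwrite("pics/w3.png",im[:,:,::-1])
im=optics.grab_frame("scene");cv2.imwrite("pics/s3.png",cv2.resize(im[110:290,180:380,::-1],(660,594),interpolation=cv2.INTER_CUBIC))
print(readout.state()['width'])
E
```

```text
{'clock': 2.9167, 'joint_positions': array([2.75645568e-01, 5.62018077e-01, 1.84456272e+00, 2.21241837e-05,
       7.33494659e-01, 9.99816502e-02]), 'joint_velocities': array([ 4.33070152e-04, -3.63681349e-04,  1.59794613e-03,  1.35169477e-04,
        6.43514089e-06, -6.97891269e-04]), 'joint_efforts': array([-8.66787275e-02, -5.20872974e+01, -1.81878090e+01, -2.24719802e-02,
       -1.60552268e-01, -1.52870394e-03]), 'ee_pos': array([0.54352039, 0.16610389, 0.07620404]), 'ee_rot': array([ 3.14008452e+00, -1.66201339e-04,  1.74644395e+00]), 'force': array([-0.44827777, -1.36302593,  5.61032747]), 'torque': array([-0.00638548,  0.04172085, -0.01286527]), 'width': 0.014504517065764685}
0.01521473178747189
```

View pics/w3.png

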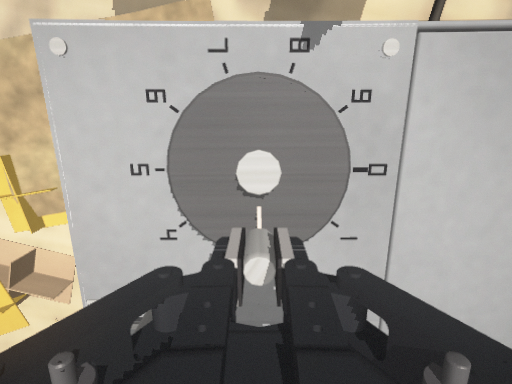

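The knob sits centred between the pads at (258,262). The disc axis is straight above it at (259,171), so the setting is 2.5 and the tool is aligned with the box. I lead it round clockwise.

Call:
move_arm(plan=[0.0002,-0.0035,0,0,0,0,0.0006,-0.0069,0,0,0,0,0.0016,-0.011,0,0,0,0,0.0029,-0.015,0,0,0,0,0.0047,-0.0188,0,0,0,0,0.0068,-0.0224,0,0,0,0,0.0094,-0.0257,0,0,0,0,0.0117,-0.0283,0,0,0,0])

```text
clock: 3.68
ee_pos: [0.5134, 0.1725, 0.0761]
ee_rot: [3.14, 0.0, 1.747]
force: [2.5, -1.8, 7.1]
width: 0.0148
```

Call:
move_arm(plan=[0.0042,-0.0037,0,0,0,0,0.0095,-0.007,0,0,0,0,0.0146,-0.0093,0,0,0,0,0.02,-0.0109,0,0,0,0,0.0255,-0.0116,0,0,0,0,0.0311,-0.0116,0,0,0,0,0.0366,-0.0109,0,0,0,0,0.042,-0.0093,0,0,0,0])

```text
clock: 4.35
ee_pos: [0.4967, 0.2121, 0.0761]
ee_rot: [3.141, 0.0, 1.747]
force: [2.4, -4.7, 9.3]
width: 0.0148
```

Call:
move_arm(plan=[0.0009,0.0003,0,0,0,0,0.0018,0.0007,0,0,0,0,0.0026,0.0011,0,0,0,0,0.0035,0.0015,0,0,0,0,0.0043,0.0019,0,0,0,0,0.0051,0.0023,0,0,0,0,0.0051,0.0023,0,0,0,0,0.0051,0.0023,0,0,0,0])

```text
clock: 5.02
ee_pos: [0.4981, 0.2178, 0.0761]
ee_rot: [3.14, -0.0, 1.747]
force: [1.4, -0.6, 8.7]
width: 0.0149
```

Call:
move_arm(plan=[0.0008,0.0003,0,0,0,0,0.0015,0.0006,0,0,0,0,0.0023,0.0009,0,0,0,0,0.0031,0.0011,0,0,0,0,0.0038,0.0014,0,0,0,0,0.0046,0.0017,0,0,0,0,0.0046,0.0017,0,0,0,0,0.0046,0.0017,0,0,0,0])

```text
clock: 5.68
ee_pos: [0.4998, 0.2225, 0.0762]
ee_rot: [3.139, 0.0, 1.747]
force: [4.4, -1.1, 6.7]
width: 0.0149
```

Call:
move_arm(plan=[0.0004,0.0005,0,0,0,0,0.0008,0.001,0,0,0,0,0.0011,0.0015,0,0,0,0,0.0015,0.002,0,0,0,0,0.0019,0.0025,0,0,0,0,0.0022,0.003,0,0,0,0,0.0022,0.003,0,0,0,0,0.0022,0.003,0,0,0,0])

```text
clock: 6.35
ee_pos: [0.5013, 0.2252, 0.0761]
ee_rot: [3.141, -0.0, 1.747]
force: [1.0, -1.3, 8.5]
width: 0.0151
```

Call:
move_arm(plan=[0.0004,0.0003,0,0,0,0,0.0008,0.0007,0,0,0,0,0.0012,0.001,0,0,0,0,0.0015,0.0013,0,0,0,0,0.0015,0.0013,0,0,0,0,0.0015,0.0013,0,0,0,0,0.0015,0.0013,0,0,0,0,0.0015,0.0013,0,0,0,0])

```text
clock: 7.02
ee_pos: [0.5024, 0.2269, 0.0761]
ee_rot: [3.141, -0.0, 1.747]
force: [-0.5, -1.2, 9.2]
width: 0.0148
```

Call:
move_arm(plan=[0.0004,0.0004,0,0,0,0,0.0008,0.0008,0,0,0,0,0.0012,0.0012,0,0,0,0,0.0016,0.0016,0,0,0,0,0.0016,0.0016,0,0,0,0,0.0016,0.0016,0,0,0,0,0.0016,0.0016,0,0,0,0,0.0016,0.0016,0,0,0,0])

```text
clock: 7.68
ee_pos: [0.5033, 0.2284, 0.0761]
ee_rot: [3.142, 0.0, 1.747]
force: [-1.1, -3.1, 10.6]
width: 0.015
```

Call:
move_arm(plan=[0.0002,0.0002,0,0,0,0,0.0004,0.0004,0,0,0,0,0.0005,0.0005,0,0,0,0,0.0005,0.0005,0,0,0,0,0.0005,0.0005,0,0,0,0,0.0005,0.0005,0,0,0,0,0.0005,0.0005,0,0,0,0,0.0005,0.0005,0,0,0,0])

```text
clock: 8.35
ee_pos: [0.5035, 0.2287, 0.0761]
ee_rot: [-3.141, 0.001, 1.747]
force: [-1.2, -4.5, 11.6]
width: 0.0148
```

Call:
move_arm(plan=[-0.001,-0.0009,0,0,0,0,-0.002,-0.0018,0,0,0,0,-0.003,-0.0027,0,0,0,0,-0.004,-0.0035,0,0,0,0,-0.005,-0.0043,0,0,0,0,-0.006,-0.005,0,0,0,0,-0.0065,-0.0055,0,0,0,0,-0.0065,-0.0055,0,0,0,0])

```text
clock: 9.02
ee_pos: [0.4998, 0.2223, 0.0762]
ee_rot: [3.14, -0.001, 1.746]
force: [0.8, 0.2, 8.6]
width: 0.0149
```

Call:
move_arm(plan=[-0.0004,-0.0003,0,0,0,0,-0.0008,-0.0006,0,0,0,0,-0.0012,-0.0008,0,0,0,0,-0.0012,-0.0008,0,0,0,0,-0.0012,-0.0008,0,0,0,0,-0.0012,-0.0008,0,0,0,0,-0.0012,-0.0008,0,0,0,0,-0.0012,-0.0008,0,0,0,0])

```text
clock: 9.68
ee_pos: [0.4993, 0.221, 0.0761]
ee_rot: [3.14, -0.001, 1.746]
force: [-0.1, 1.5, 8.3]
width: 0.0146
```

Call:
move_arm(plan=[-0.0004,-0.0003,0,0,0,0,-0.0008,-0.0005,0,0,0,0,-0.0012,-0.0007,0,0,0,0,-0.0012,-0.0007,0,0,0,0,-0.0012,-0.0007,0,0,0,0,-0.0012,-0.0007,0,0,0,0,-0.0012,-0.0007,0,0,0,0,-0.0012,-0.0007,0,0,0,0])

```text
clock: 10.35
ee_pos: [0.4989, 0.22, 0.0762]
ee_rot: [3.14, -0.001, 1.746]
force: [-0.1, 2.4, 8.6]
width: 0.0147
```

Call:
move_arm(plan=[-0.0004,-0.0003,0,0,0,0,-0.0008,-0.0005,0,0,0,0,-0.001,-0.0006,0,0,0,0,-0.001,-0.0006,0,0,0,0,-0.001,-0.0006,0,0,0,0,-0.001,-0.0006,0,0,0,0,-0.001,-0.0006,0,0,0,0,-0.001,-0.0006,0,0,0,0])

```text
clock: 11.02
ee_pos: [0.4986, 0.2192, 0.0762]
ee_rot: [3.14, -0.001, 1.746]
force: [0.3, 3.5, 7.0]
width: 0.0147
```

Call:
move_arm(plan=[-0.0004,-0.0003,0,0,0,0,-0.0008,-0.0005,0,0,0,0,-0.001,-0.0005,0,0,0,0,-0.001,-0.0005,0,0,0,0,-0.001,-0.0005,0,0,0,0,-0.001,-0.0005,0,0,0,0,-0.001,-0.0005,0,0,0,0,-0.001,-0.0005,0,0,0,0])

```text
clock: 11.68
ee_pos: [0.4984, 0.2185, 0.0762]
ee_rot: [3.139, -0.002, 1.746]
force: [0.5, 6.2, 7.4]
width: 0.0148
```

```bash
python3 - <<'E'
from h import *
s=readout.state();p=optics.camera_params("wrist");im=optics.grab_frame("wrist");print(s['ee_pos'],s['ee_rot'],s['force'],s['torque'],s['joint_positions'])
cv2.imwrite("pics/w4.png",im[:,:,::-1])
E
```

```text
[0.49838582 0.21850435 0.07620323] [ 3.13930603e+00 -1.78772103e-03  1.74622056e+00] [0.50764016 6.17785227 7.37460549] [0.96351933 0.00171768 0.00156049] [0.39062022 0.5361503  1.89948966 0.00194537 0.703338   0.21371596]
```

View pics/w4.png

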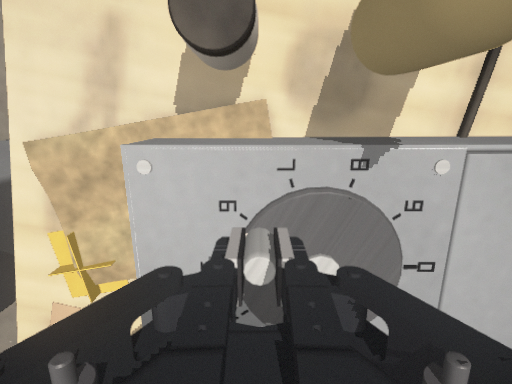

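The view shows the knob still held and the dial pointing at about 6 with the left mark beyond it. The force rose to about 4.3 N forward and 5.5 N backward over a short travel, so the left dial has caught. I unload, release, rise and go over to the right knob.

Call:
move_arm(plan=[0.0008,0.0005,0,0,0,0,0.0016,0.001,0,0,0,0,0.0024,0.0015,0,0,0,0,0.0027,0.0018,0,0,0,0,0.0027,0.0018,0,0,0,0,0.0027,0.0018,0,0,0,0,0.0027,0.0018,0,0,0,0,0.0027,0.0018,0,0,0,0])

```text
clock: 12.4
ee_pos: [0.4991, 0.2205, 0.0761]
ee_rot: [3.141, -0.001, 1.747]
force: [-0.0, 0.9, 9.8]
width: 0.0149
```

Call:
move_arm(plan=[0,0,0,0,0,0,0,0,0,0,0,0,0,0,0,0,0,0,0,0,0,0,0,0,0,0,-0.005,0,0,0,0,0,-0.015,0,0,0,0,0,-0.035,0,0,0,0,0,-0.06,0,0,0], hand=0.65)

```text
clock: 13.07
ee_pos: [0.4982, 0.2197, 0.1354]
ee_rot: [-3.139, 0.001, 1.747]
force: [0.5, 0.0, 0.7]
width: 0.03
```

Call:
move_arm(plan=[-0.02,0.003,0,0,0,0,-0.045,0.007,0,0,0,0,-0.07,0.011,0,0,0,0,-0.095,0.015,0,0,0,0,-0.12,0.02,0,0,0,0,-0.145,0.024,0,0,0,0,-0.168,0.028,0,0,0,0,-0.168,0.028,0,0,0,0], hand=0.3)

```text
clock: 13.73
ee_pos: [0.5578, 0.0565, 0.1364]
ee_rot: [3.14, 0.001, 1.744]
force: [0.2, -0.0, 0.5]
width: 0.0598
```

```bash
python3 - <<'E'
from h import *
for i in range(2):
  s=readout.state();p=optics.camera_params("wrist");im=optics.grab_frame("wrist")
print(s['clock'],s['ee_pos'],s['ee_rot'],s['width'],s['force'])
cv2.imwrite("pics/w5.png",im[:,:,::-1])
g=cv2.cvtColor(im,cv2.COLOR_RGB2GRAY)
e=proj(p,[[.5559,.0606,.1],[.5682,.0225,.066]]);print(e)
u0,v0=map(int,e[0]-45)
c=cv2.HoughCircles(g[v0:v0+90,u0:u0+90],cv2.HOUGH_GRADIENT,1,8,param1=80,param2=12,minRadius=8,maxRadius=18)
if c is not None:
  for u,v,r in c[0][:5]: print("knob",u+u0,v+v0,r,ray(p,[(u+u0,v+v0)],.1)[0])
E
```

```text
13.7833 [0.55701296 0.05794212 0.13620541] [3.14039733e+00 2.37406123e-04 1.74359835e+00] 0.06030176659345352 [-0.96804221 -0.47018817  0.23063044]
[[258.21799885 215.90924616]
 [265.35758017 248.53765724]]
knob 256.5 217.5 11.0 [0.55498504 0.05932892 0.1       ]
knob 266.5 252.5 14.7 [0.56583822 0.03588176 0.1       ]
```

View pics/w5.png

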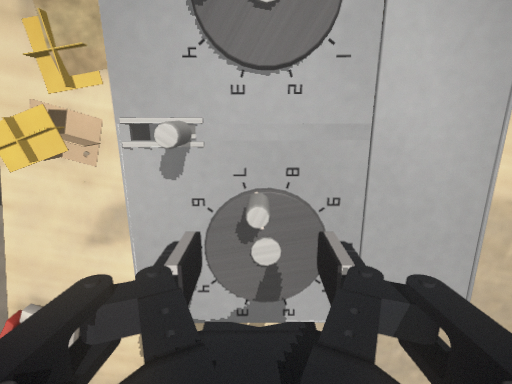

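Wrist view: right knob top at (257,216), just past 7 and before 8. The bolt knob is at (168,134) in its slot. The knob is within 3 mm of the estimate.

Call:
move_arm(plan=[0.0018,-0.0017,0.01,0,0,0,0.0018,-0.0017,0.025,0,0,0,0.0018,-0.0017,0.04,0,0,0,0.0018,-0.0017,0.05,0,0,0,0.0018,-0.0017,0.056,0,0,0,0.0018,-0.0017,0.06,0,0,0,0.0018,-0.0017,0.06,0,0,0,0.0018,-0.0017,0.06,0,0,0])

```text
clock: 14.5
ee_pos: [0.5543, 0.0614, 0.0754]
ee_rot: [3.141, -0.0, 1.747]
force: [-0.1, 0.2, -0.6]
width: 0.0601
```

Call:
move_arm(plan=[0,0,0,0,0,0,0,0,0,0,0,0,0,0,0,0,0,0,0,0,0,0,0,0,0,0,0,0,0,0,0,0,0,0,0,0,0,0,0,0,0,0,0,0,0,0,0,0], hand=1)

```text
clock: 15.17
ee_pos: [0.5548, 0.0611, 0.076]
ee_rot: [3.14, 0.0, 1.746]
force: [-0.3, -0.3, 6.7]
width: 0.0146
```

```bash
python3 - <<'E'
from h import *
for i in range(2):
  s=readout.state();p=optics.camera_params("wrist");im=optics.grab_frame("wrist")
print(s['ee_pos'],s['width'],s['force'])
cv2.imwrite("pics/w6.png",im[:,:,::-1])
e=proj(p,[[.5682,.0225,.066]]);print(e)
g=cv2.cvtColor(im,cv2.COLOR_RGB2GRAY)
m=((g<118)*255).astype(np.uint8);m=cv2.morphologyEx(m,cv2.MORPH_OPEN,np.ones((9,9)))
E
```

```text
[0.55477266 0.06112446 0.07600253] 0.014808827293380867 [-0.4023778   0.50542818  5.80224968]
[[270.04188457 298.59206407]]
```

Call:
move_arm(plan=[-0.0007,-0.0034,0,0,0,0,-0.0019,-0.0074,0,0,0,0,-0.0039,-0.0119,0,0,0,0,-0.0064,-0.0161,0,0,0,0,-0.0093,-0.02,0,0,0,0,-0.0127,-0.0235,0,0,0,0,-0.016,-0.0261,0,0,0,0,-0.0195,-0.0284,0,0,0,0])

```text
clock: 15.93
ee_pos: [0.5306, 0.0368, 0.076]
ee_rot: [3.139, 0.0, 1.747]
force: [3.9, 2.0, 5.5]
width: 0.0147
```

Call:
move_arm(plan=[-0.0044,-0.0022,0,0,0,0,-0.009,-0.0038,0,0,0,0,-0.0137,-0.0049,0,0,0,0,-0.0186,-0.0053,0,0,0,0,-0.0235,-0.0052,0,0,0,0,-0.0283,-0.0045,0,0,0,0,-0.033,-0.0032,0,0,0,0,-0.0369,-0.0016,0,0,0,0])

```text
clock: 16.6
ee_pos: [0.5355, 0.0005, 0.076]
ee_rot: [3.139, -0.0, 1.746]
force: [3.0, 6.5, 7.3]
width: 0.0148
```

Call:
move_arm(plan=[-0.0013,0.0006,0,0,0,0,-0.0025,0.0013,0,0,0,0,-0.0038,0.002,0,0,0,0,-0.005,0.0028,0,0,0,0,-0.0061,0.0035,0,0,0,0,-0.0072,0.0043,0,0,0,0,-0.0072,0.0043,0,0,0,0,-0.0072,0.0043,0,0,0,0])

```text
clock: 17.27
ee_pos: [0.541, -0.0057, 0.076]
ee_rot: [3.139, -0.0, 1.746]
force: [2.8, 4.6, 6.7]
width: 0.0148
```

Call:
move_arm(plan=[-0.0003,0.0007,0,0,0,0,-0.0006,0.0013,0,0,0,0,-0.0009,0.002,0,0,0,0,-0.0011,0.0027,0,0,0,0,-0.0011,0.0027,0,0,0,0,-0.0011,0.0027,0,0,0,0,-0.0011,0.0027,0,0,0,0,-0.0011,0.0027,0,0,0,0])

```text
clock: 17.93
ee_pos: [0.5424, -0.0069, 0.0759]
ee_rot: [-3.141, 0.0, 1.746]
force: [-1.0, 0.1, 10.6]
width: 0.015
```

Call:
move_arm(plan=[-0.0005,0.0004,0,0,0,0,-0.0009,0.0008,0,0,0,0,-0.0013,0.0012,0,0,0,0,-0.0017,0.0016,0,0,0,0,-0.0017,0.0016,0,0,0,0,-0.0017,0.0016,0,0,0,0,-0.0017,0.0016,0,0,0,0,-0.0017,0.0016,0,0,0,0])

```text
clock: 18.6
ee_pos: [0.5444, -0.0085, 0.0759]
ee_rot: [-3.142, 0.0, 1.747]
force: [-0.2, -0.6, 10.5]
width: 0.0148
```

Call:
move_arm(plan=[-0.0005,0.0005,0,0,0,0,-0.0009,0.0009,0,0,0,0,-0.0013,0.0014,0,0,0,0,-0.0017,0.0018,0,0,0,0,-0.0017,0.0018,0,0,0,0,-0.0017,0.0018,0,0,0,0,-0.0017,0.0018,0,0,0,0,-0.0017,0.0018,0,0,0,0])

```text
clock: 19.27
ee_pos: [0.5463, -0.0098, 0.0759]
ee_rot: [-3.141, 0.0, 1.747]
force: [-0.9, 0.4, 10.4]
width: 0.0147
```

Call:
move_arm(plan=[-0.0004,0.0005,0,0,0,0,-0.0008,0.0009,0,0,0,0,-0.0012,0.0014,0,0,0,0,-0.0016,0.0019,0,0,0,0,-0.0016,0.0019,0,0,0,0,-0.0016,0.0019,0,0,0,0,-0.0016,0.0019,0,0,0,0,-0.0016,0.0019,0,0,0,0])

```text
clock: 19.93
ee_pos: [0.5484, -0.0111, 0.0759]
ee_rot: [-3.141, 0.0, 1.747]
force: [-1.2, -1.7, 10.3]
width: 0.015
```

Call:
move_arm(plan=[-0.0005,0.0005,0,0,0,0,-0.0009,0.0009,0,0,0,0,-0.0014,0.0013,0,0,0,0,-0.0018,0.0018,0,0,0,0,-0.0018,0.0018,0,0,0,0,-0.0018,0.0018,0,0,0,0,-0.0018,0.0018,0,0,0,0,-0.0018,0.0018,0,0,0,0])

```text
clock: 20.6
ee_pos: [0.5507, -0.0124, 0.0759]
ee_rot: [-3.141, 0.0, 1.747]
force: [-0.4, -0.0, 8.6]
width: 0.0147
```

Call:
move_arm(plan=[-0.0004,0.0005,0,0,0,0,-0.0007,0.001,0,0,0,0,-0.0011,0.0016,0,0,0,0,-0.0014,0.0021,0,0,0,0,-0.0014,0.0021,0,0,0,0,-0.0014,0.0021,0,0,0,0,-0.0014,0.0021,0,0,0,0,-0.0014,0.0021,0,0,0,0])

```text
clock: 21.27
ee_pos: [0.5525, -0.0132, 0.0759]
ee_rot: [-3.141, -0.0, 1.747]
force: [-2.6, 0.7, 11.3]
width: 0.015
```

Call:
move_arm(plan=[-0.0002,0.0003,0,0,0,0,-0.0004,0.0007,0,0,0,0,-0.0005,0.0008,0,0,0,0,-0.0005,0.0008,0,0,0,0,-0.0005,0.0008,0,0,0,0,-0.0005,0.0008,0,0,0,0,-0.0005,0.0008,0,0,0,0,-0.0005,0.0008,0,0,0,0])

```text
clock: 21.93
ee_pos: [0.5529, -0.0134, 0.0759]
ee_rot: [-3.14, -0.001, 1.746]
force: [-3.6, 2.3, 13.0]
width: 0.015
```

Call:
move_arm(plan=[0.0008,-0.0012,0,0,0,0,0.0016,-0.0024,0,0,0,0,0.0024,-0.0036,0,0,0,0,0.0033,-0.0047,0,0,0,0,0.0042,-0.0058,0,0,0,0,0.0052,-0.0069,0,0,0,0,0.0062,-0.008,0,0,0,0,0.0072,-0.009,0,0,0,0])

```text
clock: 22.6
ee_pos: [0.5445, -0.0085, 0.076]
ee_rot: [3.14, 0.001, 1.747]
force: [2.0, -2.2, 7.6]
width: 0.0144
```

Call:
move_arm(plan=[0.0003,-0.0003,0,0,0,0,0.0006,-0.0005,0,0,0,0,0.0008,-0.0007,0,0,0,0,0.0008,-0.0007,0,0,0,0,0.0008,-0.0007,0,0,0,0,0.0008,-0.0007,0,0,0,0,0.0008,-0.0007,0,0,0,0,0.0008,-0.0007,0,0,0,0])

```text
clock: 23.27
ee_pos: [0.5439, -0.0081, 0.076]
ee_rot: [3.14, 0.001, 1.747]
force: [1.9, -2.5, 7.7]
width: 0.0148
```

Call:
move_arm(plan=[0.0003,-0.0003,0,0,0,0,0.0006,-0.0005,0,0,0,0,0.0008,-0.0007,0,0,0,0,0.0008,-0.0007,0,0,0,0,0.0008,-0.0007,0,0,0,0,0.0008,-0.0007,0,0,0,0,0.0008,-0.0007,0,0,0,0,0.0008,-0.0007,0,0,0,0])

```text
clock: 23.93
ee_pos: [0.5434, -0.0077, 0.076]
ee_rot: [3.139, 0.002, 1.747]
force: [3.4, -5.0, 6.4]
width: 0.0149
```

Backward force is about 5.7 N on the short travel (forward stop 4.2 N), so the right dial has caught too. I unload, release, and go over to the bolt knob.

Call:
move_arm(plan=[-0.0006,0.0006,0,0,0,0,-0.0012,0.0012,0,0,0,0,-0.0018,0.0017,0,0,0,0,-0.002,0.0019,0,0,0,0,-0.002,0.0019,0,0,0,0,-0.002,0.0019,0,0,0,0,-0.002,0.0019,0,0,0,0,-0.002,0.0019,0,0,0,0])

```text
clock: 24.6
ee_pos: [0.5447, -0.0087, 0.076]
ee_rot: [3.141, 0.001, 1.747]
force: [0.1, -0.0, 8.6]
width: 0.0146
```

Call:
move_arm(plan=[0,0,0,0,0,0,0,0,0,0,0,0,0,0,0,0,0,0,0,0,0,0,0,0,0,0,-0.005,0,0,0,0,0,-0.015,0,0,0,0,0,-0.035,0,0,0,0,0,-0.06,0,0,0], hand=0.65)

```text
clock: 25.27
ee_pos: [0.5435, -0.0082, 0.1354]
ee_rot: [-3.139, -0.001, 1.747]
force: [1.0, -1.2, 0.3]
width: 0.0297
```

Call:
move_arm(plan=[0.015,-0.004,0,0,0,0,0.034,-0.009,0,0,0,0,0.053,-0.014,0,0,0,0,0.072,-0.02,0,0,0,0,0.091,-0.025,0,0,0,0,0.11,-0.03,0,0,0,0,0.118,-0.033,0,0,0,0,0.118,-0.033,0,0,0,0], hand=0.4)

```text
clock: 25.93
ee_pos: [0.4909, 0.1033, 0.1359]
ee_rot: [3.141, -0.0, 1.749]
force: [0.1, 0.0, -0.8]
width: 0.0516
```

```bash
python3 - <<'E'
from h import *
for i in range(2):
  s=readout.state();p=optics.camera_params("wrist");im=optics.grab_frame("wrist")
print(s['clock'],s['ee_pos'],s['ee_rot'],s['width'],s['force'])
cv2.imwrite("pics/w7.png",im[:,:,::-1])
g=cv2.cvtColor(im,cv2.COLOR_RGB2GRAY)
e=proj(p,[[.492,.1015,.098]]);print(e)
u0,v0=map(int,e[0]-45)
c=cv2.HoughCircles(g[v0:v0+90,u0:u0+90],cv2.HOUGH_GRADIENT,1,8,param1=80,param2=12,minRadius=8,maxRadius=18)
if c is not None:
  for u,v,r in c[0][:5]: print("knob",u+u0,v+v0,r,ray(p,[(u+u0,v+v0)],.098)[0])
E
```

```text
25.9833 [0.49152944 0.10255315 0.1358969 ] [3.14095632e+00 2.08524527e-04 1.74839175e+00] 0.05146804777448663 [ 0.70172118 -0.26772289  0.48527552]
[[259.66281229 220.68814113]]
knob 258.5 219.5 10.5 [0.49109957 0.10218343 0.098     ]
```

View pics/w7.png

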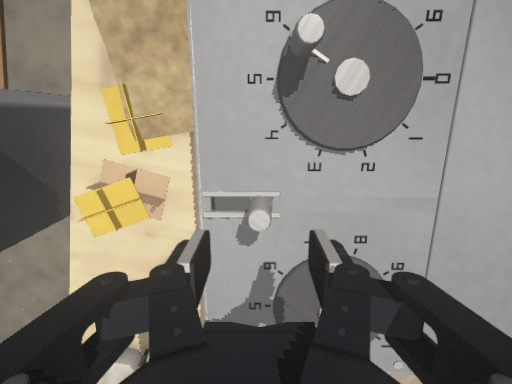

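The bolt knob top is at (259,219), centred between the jaws. The left knob is near 6 at (310,28). I descend and grip.

Call:
move_arm(plan=[0,0,0.01,0,0,0,0,0,0.025,0,0,0,0,0,0.04,0,0,0,0,0,0.05,0,0,0,0,0,0.056,0,0,0,0,0,0.06,0,0,0,0,0,0.061,0,0,0,0,0,0.061,0,0,0])

```text
clock: 26.7
ee_pos: [0.4917, 0.1021, 0.0742]
ee_rot: [-3.141, 0.0, 1.746]
force: [0.5, 1.0, -0.2]
width: 0.0511
```

Call:
move_arm(plan=[0,0,0,0,0,0,0,0,0,0,0,0,0,0,0,0,0,0,0,0,0,0,0,0,0,0,0,0,0,0,0,0,0,0,0,0,0,0,0,0,0,0,0,0,0,0,0,0], hand=1)

```text
clock: 27.37
ee_pos: [0.4915, 0.1022, 0.075]
ee_rot: [3.141, 0.0, 1.747]
force: [-2.5, -0.4, 5.1]
width: 0.0149
```

Call:
move_arm(plan=[0,-0.0005,0,0,0,0,0,-0.001,0,0,0,0,0,-0.0015,0,0,0,0,0,-0.002,0,0,0,0,0,-0.0025,0,0,0,0,0,-0.003,0,0,0,0,0,-0.003,0,0,0,0,0,-0.003,0,0,0,0])

```text
clock: 28.03
ee_pos: [0.4897, 0.1019, 0.075]
ee_rot: [3.139, -0.0, 1.747]
force: [2.0, 0.7, 6.9]
width: 0.0149
```

Call:
move_arm(plan=[0,-0.0005,0,0,0,0,0,-0.001,0,0,0,0,0,-0.0015,0,0,0,0,0,-0.002,0,0,0,0,0,-0.0025,0,0,0,0,0,-0.003,0,0,0,0,0,-0.003,0,0,0,0,0,-0.003,0,0,0,0])

```text
clock: 28.7
ee_pos: [0.4867, 0.1014, 0.075]
ee_rot: [3.139, -0.0, 1.747]
force: [1.4, 0.4, 5.3]
width: 0.0152
```

Call:
move_arm(plan=[0,-0.0025,0,0,0,0,0,-0.005,0,0,0,0,0,-0.0075,0,0,0,0,0,-0.01,0,0,0,0,0,-0.0125,0,0,0,0,0,-0.015,0,0,0,0,0,-0.0175,0,0,0,0,0,-0.0195,0,0,0,0])

```text
clock: 29.37
ee_pos: [0.4672, 0.0979, 0.075]
ee_rot: [3.139, -0.0, 1.747]
force: [1.3, 0.7, 7.4]
width: 0.0145
```

Call:
move_arm(plan=[0,-0.0005,0,0,0,0,0,-0.001,0,0,0,0,0,-0.0015,0,0,0,0,0,-0.002,0,0,0,0,0,-0.0025,0,0,0,0,0,-0.003,0,0,0,0,0,-0.003,0,0,0,0,0,-0.003,0,0,0,0])

```text
clock: 30.03
ee_pos: [0.4643, 0.0974, 0.0749]
ee_rot: [3.14, -0.0, 1.747]
force: [1.3, 0.4, 8.5]
width: 0.0147
```

Call:
move_arm(plan=[0,-0.0005,0,0,0,0,0,-0.001,0,0,0,0,0,-0.0015,0,0,0,0,0,-0.002,0,0,0,0,0,-0.002,0,0,0,0,0,-0.002,0,0,0,0,0,-0.002,0,0,0,0,0,-0.002,0,0,0,0])

```text
clock: 30.7
ee_pos: [0.4637, 0.0973, 0.075]
ee_rot: [3.137, -0.0, 1.747]
force: [4.8, 1.8, 3.4]
width: 0.0148
```

```bash
python3 - <<'E'
from h import *
im=optics.grab_frame("scene");cv2.imwrite("pics/s8.png",cv2.resize(im[110:290,180:380,::-1],(660,594),interpolation=cv2.INTER_CUBIC))
E
```

```text
(no output)
```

View pics/s8.png

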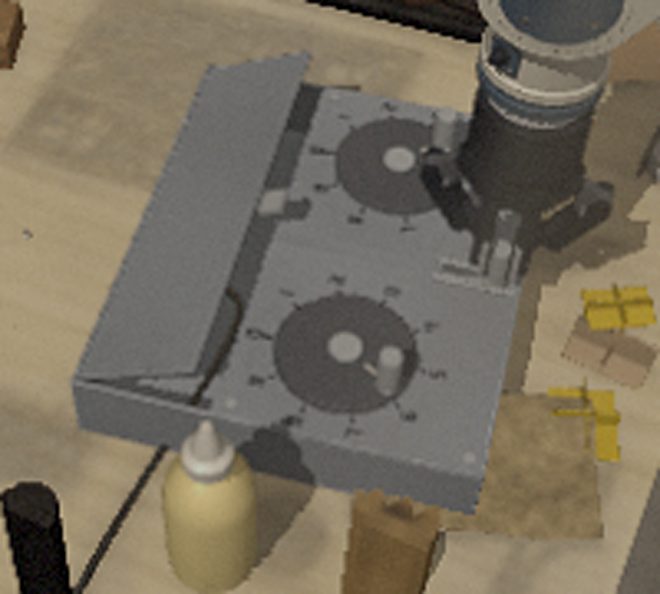

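The lid is up, with a gap running from (310,100) to (205,400). The bolt has met its end stop after about 28 mm with 5 N. I ease off, release and rise.

Call:
move_arm(plan=[0,0.0006,0,0,0,0,0,0.001,0,0,0,0,0,0.001,0,0,0,0,0,0.001,0,0,0,0,0,0.001,0,0,0,0,0,0.001,0,0,0,0,0,0.001,0,0,0,0,0,0.001,0,0,0,0])

```text
clock: 31.42
ee_pos: [0.4638, 0.0973, 0.0749]
ee_rot: [3.139, -0.0, 1.747]
force: [3.1, 0.7, 6.6]
width: 0.0146
```

Call:
move_arm(plan=[0,0,0,0,0,0,0,0,0,0,0,0,0,0,0,0,0,0,0,0,0,0,0,0,0,0,-0.005,0,0,0,0,0,-0.015,0,0,0,0,0,-0.035,0,0,0,0,0,-0.06,0,0,0], hand=0.6)

```text
clock: 32.08
ee_pos: [0.4613, 0.0968, 0.1346]
ee_rot: [-3.139, 0.0, 1.747]
force: [-0.3, 0.0, 0.7]
width: 0.0345
```

Call:
move_arm(plan=[0,0,-0.02,0,0,0,0,0,-0.04,0,0,0,0,-0.01,-0.06,0,0,0,0,-0.02,-0.08,0,0,0,0,-0.03,-0.08,0,0,0,0,-0.04,-0.08,0,0,0,0,-0.04,-0.08,0,0,0,0,-0.04,-0.08,0,0,0])

```text
clock: 32.75
ee_pos: [0.4221, 0.0899, 0.2137]
ee_rot: [-3.14, 0.0, 1.747]
force: [-0.4, -0.2, 0.1]
width: 0.034
```

```bash
python3 - <<'E'
from h import *
s=readout.state();print(s['clock'],s['ee_pos'],s['force'],s['width'])
im=optics.grab_frame("top");cv2.imwrite("pics/t9.png",cv2.resize(im[130:290,160:360,::-1],(750,600),interpolation=cv2.INTER_CUBIC))
E
```

```text
32.75 [0.42212275 0.08985492 0.21373235] [-0.4285513  -0.17018927  0.12325182] 0.03401853335268614
```

View pics/t9.png

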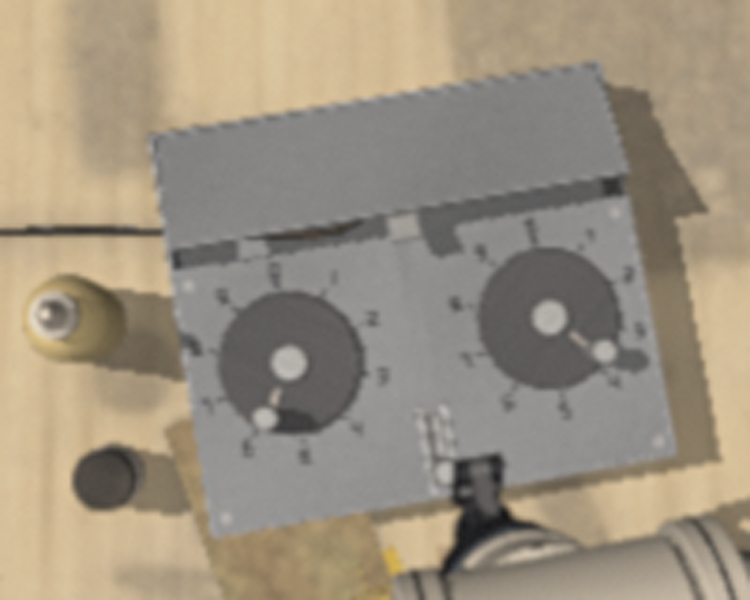

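The top view shows the lid up, and the bolt knob at the front end of its slot at (443,470). The left dial is near 6 and the right near 3.7. The bottle at (55,315) and the jar at (105,478) have not moved, and the gripper is clear.

```bash
python3 -c "
from rig import robot,readout
print(robot.sign_off(),readout.state()['clock'])"
```

```text
the job is handed in; nothing more can be done
the job is handed in; nothing more can be done
```

The strongbox is unlocked: both dials caught, the bolt is drawn fully to the front, and the lid has popped up. I handed the job in at about 33 s of the 72 s allowed.

- **Left dial:** turned clockwise from about 2.5. It stopped at about 4.3 N forward, and pulling back met a stop at about 5.5 N. It caught near 6, one number before its mark at 7.
- **Right dial:** turned anticlockwise from about 7.2. It stopped at about 4.2 N forward and 5.7 N back. It caught near 3.7, just before its mark at 3.
- **Bolt:** slid freely with 1.5 to 2 N over about 28 mm and reached its end stop at about 5 N.
- **Last picture:** the lid is up, the bolt knob is at the front end of its slot, and the bottle and jar stand where they were. The gripper is clear, and the tool force reads about zero.

The checks disagreed on one point. The play between the dial stops came out larger than the stated 0.17 rad: about 0.27 to 0.29 rad of tool travel for each dial. I put this down to give in the grip and the arm. Peak forces at the knobs were about 6 N in readings at the end of each move, below the 8 N limit, but I could not see the force within a move.

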